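Free the levelling stick jammed in the bean chute

ROBOT

A 7-joint arm with a two-finger parallel gripper is mounted at the origin on the work surface. World frame = base frame: x ahead of the robot, y to its left, z up, the work surface at z = 0. Lengths are in m, angles in rad, forces in N, time in s.
With the tool pointing down it reaches from about 0.35 to 0.9 m from the base axis. Payload 19.9 kg.
Tool frame: the origin (TCP) lies between the finger pads; the fingertips stand 19 mm ahead of it and the grasp point (between the pads) is the TCP; z points along the fingers, y is the direction in which the jaws open and shut (so a half turn about z gives the same grasp; the last joint's range is limited). The gripper opens to 94 mm and grips with 3 to 60 N. Pads are 16 mm wide; open, the fingers measure 119 mm over their backs; the gripper's body (75 mm by 177 mm) begins 78 mm behind the grasp point.
Start: joints at [1.115, 0.417, -0.01, 1.614, 0.005, 1.111, -0.053], TCP at [0.252, -0.572, 0.224] pointing down, gripper open.
Joint ranges: [-2.81, 2.81], [-0.39, 2.02], [-1.27, 1.25], [0.06, 2.57], [-1.19, 4.33], [0.19, 2], [-2.82, 2.82]. Speed limits (rad/s): [1.89, 1.89, 2.39, 2.39, 3.01, 3.01, 3.01].

INTERFACE

Orientations are given as a 3x3 rotation matrix whose columns are the frame's x, y, z axes.
In Python, from rig import robot gives the robot as it stands. Calls block until the motion is done:
- robot.move_ptp(position, orientation): joint-space move of the TCP to a pose.
- robot.move_linear(position, velocity=0.15, frame=None, threshold=None): straight line of the TCP; frame=None keeps the orientation; velocity is the mean speed in m/s. With threshold (N) it stops when the force on the tool has changed by that much, and returns True; else False.
- robot.goto_joints(angles): joint-space move.
- robot.gripper_to(opening): finger opening in m; the grip force is fixed at half the most; returns when the fingers have stopped.
- robot.pause(seconds).
- robot.ik(position, orientation): joint angles nearest the present ones, or None.
- robot.get_state(): the state.
- robot.grab_frame(name): name is "scene" or "side" or "wrist"; returns the picture (480x640x3 uint8, red, green, blue); there is no depth.
- robot.camera_info(name): a dict with "fx", "fy", "cx", "cy" (pixels), "rvec" (rotation vector, rad) and "tvec" (3), from world to camera coordinates, as OpenCV has them. Camera axes: x right, y down, z forward; pixel columns grow to the right and rows downward; lengths in m; the calibration is good to about 2 mm. A picture is of the moment at which its call begins: read the wrist's pose just before it. camera_info takes no time and is no camera call; for the wrist camera it gives the pose at the moment of the call.
A pose or a line that the arm cannot do raises robot.PlanningError and nothing moves.
- robot.sign_off(): hands the job in, once; it reports no verdict.
The state is a dict: "time": time; "qpos": joint angles; "joint_vel": joint speeds; "effort": joint torques, N m; "ee_pos": TCP position; "tool_rot": TCP orientation; "force": force on the tool from outside, world axes, zero at the start; "moment": the same for the moment, N m; "opening": finger opening in m.
Only numpy, scipy, OpenCV 4.12 (cv2) and the standard library are available. Lean on these libraries where they do the work, as an engineer would, in place of code of your own. Each camera call takes 0.05 s, during which the arm holds its last target.

TASK

The red levelling stick has slid down the wooden bean chute and jammed across its narrow throat, its ends caught under the two metal cover strips. Push it back up the chute into the wide open part, lift it out from there, and put it flat in the blue plastic bowl. Leave both bowls standing where they are.

Things in the scene. Friction and masses are not known exactly. Their poses are not given: they have to be found in the camera images.
- chute: Fixed wooden chute, 280 x 170 mm. Origin on the table under its middle; z up, +x downhill, y across. Floor 60 mm up at x=0, falling 10 deg to +x. x<0: open top, 150 mm wide inside, walls 45 high, uphill end wall at -132. x 0 to 110: narrows to 84 mm; outlet at 140 open. x 20 to 140: cover strips, 31 over the floor, 6 thick, at both sides; slot y -34 to 34 between them is open on top.
- stick: Red wooden bar, 110 mm long (y), 22 wide (x), 24 high (z), 40 g. Origin: centre of its underside. At the start it lies on the chute floor, square across, about 53 mm downhill of the chute's middle, ends under the strips, wedged by the narrowing walls. It is clear of the strips once its middle is over 10 mm uphill of the chute's middle; friction keeps it where it is pushed to.
- bowl: Blue plastic bowl with four white clips at the rim, round, loose, 300 g; rim 190 mm across, 55 mm high, wall 3 mm, flat inner floor 150 mm across, 4 mm above its underside. Origin: centre of the underside, z up. It stands to one side of the chute, the clay bowl to the other, either way round.
- clay_bowl: Terracotta clay bowl, same shape and size as the blue one, 500 g, loose; not used. Origin: centre of its underside.
Things that resemble listed ones, but are neither listed nor needed, are in the scene too. Several things have the shape of the stick; the one meant has the colours described above.

How it is judged:
On the way, in this order (a step that is already met when the one before it is completed fails the run):
1. the stick has been pushed up the chute, clear of the cover strips, still in the chute (x of stick in the frame of chute between -0.135 and 0.007 m and z of stick in the frame of chute below 0.11 m), for 0.05 s.
2. the stick has been lifted up out of the chute's open part (z of stick in the frame of chute above 0.125 m and contact force between stick and chute below 0.05 N), for 0.05 s.
At the end, for the whole second after the job is handed in: The stick is released and at rest in the blue bowl, its middle within 50 mm of the bowl's centre and less than 45 mm above its underside, lying level within 20 degrees; the bowl stands upright within 10 degrees and within 50 mm of where it stood (horizontal distance between stick and bowl below 0.05 m and z of stick in the frame of bowl below 0.045 m and angle between stick's own y axis and vertical between 1.22 and 1.92 rad and angle between bowl's own z axis and vertical below 0.17 rad and distance of bowl from where it was at the start of the episode below 0.05 m and linear speed of stick below 0.03 m/s); the robot touches nothing.
It fails at once if the clay bowl is shifted by more than 50 mm (distance of clay_bowl from where it was at the start of the episode above 0.05 m).
It also fails if it takes over 58 s, if anything falls off the work surface, if the arm or the gripper's body presses on something with over 40 N, if the wrist force passes 120 N, or if a joint passes its speed limit or range.

## Working session

There is one attempt and no reset: what is moved stays moved. The work goes in short steps, each a Python script; the robot and the scene stay as the last script left them, time stands still between calls to the robot, and variables do not carry over. Pictures are saved under pics/ and viewed, and the job is handed in when it is done.

```bash
ls; mkdir -p pics
python3 - <<'E'
from rig import robot
import cv2
for n in ["scene","side","wrist"]:
    i=robot.camera_info(n); print(n,i)
    cv2.imwrite(f"pics/{n}0.png",robot.grab_frame(n)[:,:,::-1])
print(robot.get_state())
E
```

```text
pics
scene {'fx': 568.7883676842337, 'fy': 568.7883676842337, 'cx': 321.31766340875805, 'cy': 247.93761464574226, 'rvec': array([ 1.10115361,  2.32411845, -1.07877917]), 'tvec': array([ 0.33425367, -0.222927  ,  1.48037405])}
side {'fx': 588.0936156783484, 'fy': 588.0936156783484, 'cx': 315.30362821348194, 'cy': 239.96872800841464, 'rvec': array([ 0.94735611, -2.26478289,  1.22886984]), 'tvec': array([0.38950198, 0.26509951, 0.78538819])}
wrist {'fx': 349.46939011156644, 'fy': 349.46939011156644, 'cx': 318.5325247219579, 'cy': 242.21127019399563, 'rvec': array([-2.41954782,  1.5765363 ,  0.23334595]), 'tvec': array([-0.62349126, -0.03024672,  0.3921043 ])}
{'time': 0.15, 'qpos': array([ 1.11449967,  0.41783553, -0.0102976 ,  1.61401136,  0.00468625,
        1.11072304, -0.05301009]), 'joint_vel': array([ 1.26135171e-04, -7.73823281e-04,  1.10648300e-03, -1.17380965e-03,
        2.37580864e-04,  9.68876250e-04,  1.24494712e-05]), 'effort': array([ 7.94656262e-04, -8.51525187e+01,  6.38910681e-01, -4.26133025e+01,
       -4.87689651e-02,  1.71546492e-02,  3.59773856e-05]), 'ee_pos': array([ 0.25176236, -0.57175427,  0.22398015]), 'tool_rot': array([[ 9.15203746e-01,  4.02991196e-01, -4.46316088e-04],
       [ 4.02991437e-01, -9.15203361e-01,  8.42541868e-04],
       [-6.89330283e-05, -9.50959036e-04, -9.99999545e-01]]), 'force': array([ 0.78511131, -0.80909319,  0.36230106]), 'moment': array([-0.04352695,  0.04261358,  0.07590476]), 'opening': 0.09362734317126949}
```

View pics/scene0.png

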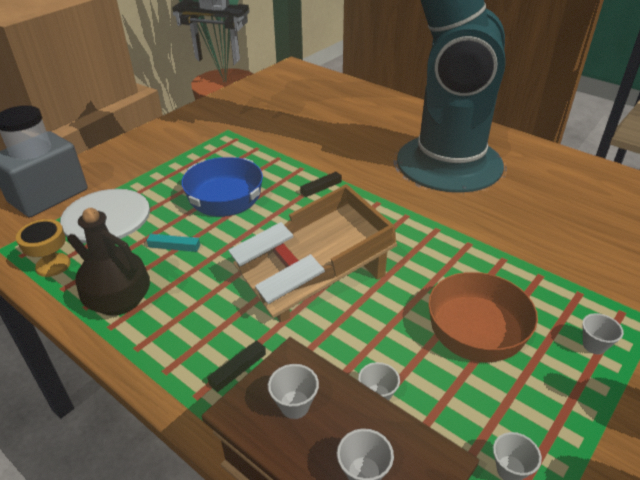

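View pics/side0.png

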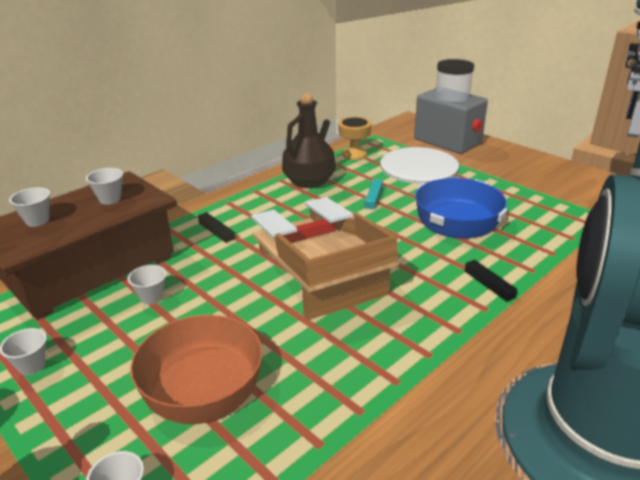

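View pics/wrist0.png

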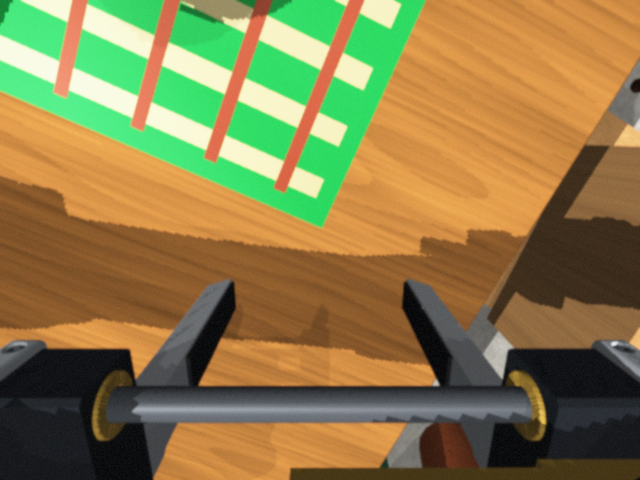

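```bash
cat > h.py <<'E'
import numpy as np, cv2
def P(i):
    R=cv2.Rodrigues(np.array(i["rvec"]))[0]; K=np.array([[i["fx"],0,i["cx"]],[0,i["fy"],i["cy"]],[0,0,1]])
    return K,R,np.array(i["tvec"])
def ray(i,uv):
    K,R,t=P(i); d=R.T@np.linalg.solve(K,np.array([uv[0],uv[1],1.0])); return -R.T@t,d/np.linalg.norm(d)
def onplane(i,uv,z):
    o,d=ray(i,uv); return o+d*(z-o[2])/d[2]
def tri(obs):
    A=np.zeros((3,3));b=np.zeros(3)
    rs=[ray(i,uv) for i,uv in obs]
    for o,d in rs:
        M=np.eye(3)-np.outer(d,d);A+=M;b+=M@o
    x=np.linalg.solve(A,b)
    return x,[np.linalg.norm((np.eye(3)-np.outer(d,d))@(x-o)) for o,d in rs]
def proj(i,X):
    K,R,t=P(i); return cv2.projectPoints(np.atleast_2d(X).astype(float),np.array(i["rvec"]),t,K,None)[0][:,0]
E
python3 - <<'E'
import cv2
for n,(x0,y0,w,h) in {"scene":(160,130,260,195),"side":(230,160,200,150)}.items():
    im=cv2.imread(f"pics/{n}0.png")[y0:y0+h,x0:x0+w]
    s=800//w
    cv2.imwrite(f"pics/{n}0z.png",cv2.resize(im,None,fx=s,fy=s,interpolation=cv2.INTER_CUBIC))
E
```

```text
(no output)
```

View pics/scene0z.png

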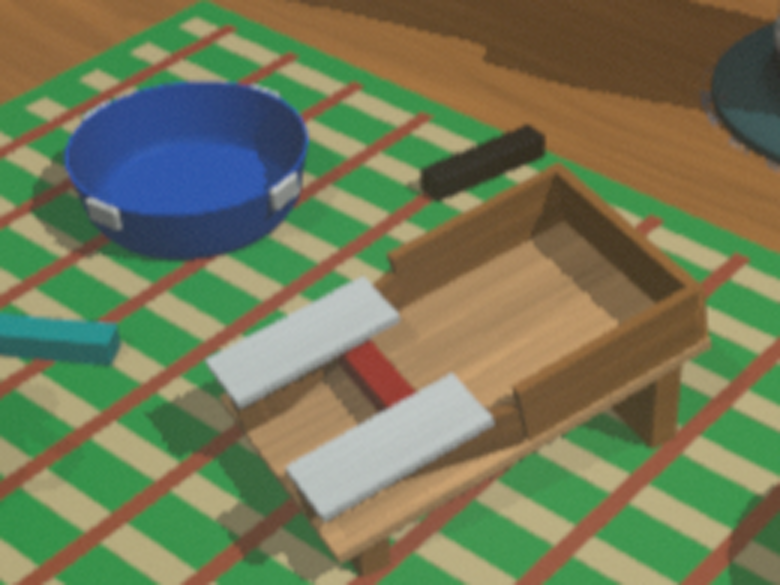

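View pics/side0z.png

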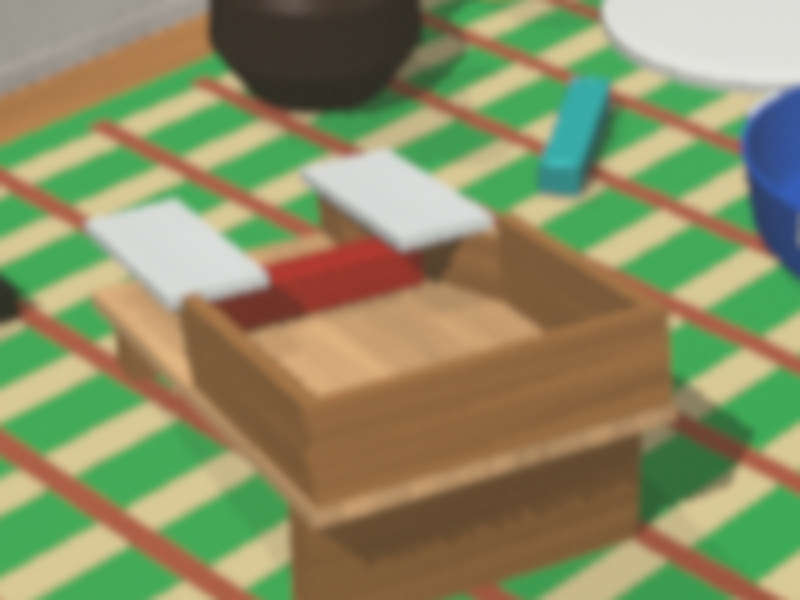

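Run:
```python
from rig import robot
from h import *
import numpy as np
I={n:robot.camera_info(n) for n in("scene","side")}
s=lambda u,v:(160+u/3-.33,130+v/3-.33); d=lambda u,v:(230+u/4-.37,160+v/4-.37)
pts={"Aiu":((399,313),(405,248)),"Aou":((365,279),(492,218)),"Aid":((242,405),(302,173)),"Aod":((208,362),(385,150)),
"Biu":((453,375),(268,275)),"Bou":((492,418),(178,305)),"Bid":((290,470),(178,200)),"Bod":((324,518),(88,225))}
for k,(a,b) in pts.items():
    x,e=tri([(I["scene"],s(*a)),(I["side"],d(*b))]); print(k,x.round(4),np.round(e,4))
S={}
for n in I:
    im=cv2.imread(f"pics/{n}0.png"); hsv=cv2.cvtColor(im,cv2.COLOR_BGR2HSV)
    m=cv2.inRange(hsv,(110,150,60),(125,255,255))
    c=max(cv2.findContours(m,0,2)[0],key=cv2.contourArea); print(n,"blue",cv2.boundingRect(c),cv2.contourArea(c))
    # ellipse of outline rim on plane z
    p=c[:,0,:].astype(float)
    # upper rim: back half only
    q=np.array([onplane(I[n],u,0.055) for u in p]); print(q[:,:2].min(0),q[:,:2].max(0))
```

```text
Aiu [ 0.5596 -0.0427  0.0889] [0.0017 0.0017]
Aou [ 0.5463 -0.0865  0.0901] [0.0006 0.0006]
Aid [ 0.6719 -0.0786  0.0694] [0.0009 0.0009]
Aod [ 0.6575 -0.1245  0.0705] [0.0006 0.0006]
Biu [0.5843 0.0234 0.0905] [0.0004 0.0004]
Bou [0.5978 0.0663 0.088 ] [0. 0.]
Bid [ 0.6949 -0.014   0.0701] [0.0018 0.0018]
Bod [0.7109 0.0304 0.0687] [0.0007 0.0007]
scene blue (182, 158, 69, 45) 2230.5
[ 0.39239402 -0.43289964] [ 0.5693975 -0.2466855]
side blue (417, 179, 88, 58) 3784.5
[ 0.358369   -0.42861468] [ 0.56049407 -0.19728279]
```

```bash
cat >> h.py <<'E'
def frame(yawc,tilt,jaw):
    """tool z = -(normal of plane falling by tilt toward yawc); jaw 'y': jaw along chute y, 'x': along chute x"""
    c,s=np.cos(yawc),np.sin(yawc); ct,st=np.cos(tilt),np.sin(tilt)
    ex=np.array([c*ct,s*ct,-st]); ey=np.array([-s,c,0]); n=np.cross(ex,ey)
    if jaw=='y': y=-ey
    else: y=ex
    z=-n; x=np.cross(y,z); return np.column_stack([x,y,z])
def flip(R): return R@np.diag([-1,-1,1.])
E
python3 - <<'E'
from rig import robot
from h import *
i=robot.camera_info("wrist"); st=robot.get_state()
K,R,t=P(i); T=st["tool_rot"]
print("cam in tool",(T.T@(-R.T@t-st["ee_pos"])).round(3),"cam axes in tool\n",(T.T@R.T).round(3))
I=robot.camera_info("scene"); I2=robot.camera_info("side")
for a,b in [(I,I2)]:
  print(-P(a)[1].T@P(a)[2],-P(b)[1].T@P(b)[2])
yc=np.radians(-18.3)
for nm,pos,tl,j in [("look",(0.56,-0.01,0.35),0,'y'),("lookx",(0.56,-0.01,0.35),0,'x'),("push",(0.64,-0.03,0.09),11.5,'y'),("grasp",(0.5,0.01,0.09),10,'x'),("bowl",(0.46,-0.33,0.05),0,'x'),("bowly",(0.46,-0.33,0.05),0,'y')]:
  for f in (0,1):
    F=frame(yc,np.radians(tl),j); F=flip(F) if f else F
    q=robot.ik(np.array(pos),F); print(nm,f,None if q is None else np.round(q,2))
E
```

```text
cam in tool [ 0.085 -0.001 -0.16 ] cam axes in tool
 [[ 0.001 -0.958 -0.288]
 [ 1.     0.001  0.   ]
 [-0.    -0.288  0.958]]
[1.18950956 0.55615508 0.79289836] [-0.11386864  0.63113187  0.65385827]
look 0 [ 0.32  0.23 -0.43  1.6   0.1   1.33 -2.01]
look 1 [ 0.55  0.27 -0.72  1.59  0.18  1.35  1.06]
lookx 0 [ 0.46  0.25 -0.6   1.59  0.15  1.34 -0.48]
lookx 1 [ 0.8   0.37 -1.08  1.58  0.33  1.39  2.5 ]
push 0 [ 0.14  0.7  -0.17  1.5   0.05  1.14 -1.92]
push 1 [ 0.46  0.8  -0.68  1.49  0.42  1.21  0.96]
grasp 0 [ 0.38  0.52 -0.53  1.89  0.22  0.96 -0.58]
grasp 1 [ 0.76  0.75 -1.09  1.88  0.62  1.12  2.22]
bowl 0 [ 0.76  0.55 -0.24  1.88  0.19  0.73  0.09]
bowl 1 [ 0.32  0.56  0.32  1.9  -0.25  0.72 -2.68]
bowly 0 [ 0.56  0.54  0.01  1.89 -0.01  0.71 -1.31]
bowly 1 [ 0.96  0.59 -0.5   1.87  0.39  0.77  1.5 ]
```

Run:
```python
from rig import robot
from h import *
import pickle
F=frame(np.radians(-18.3),0,'x')
out=[]
for k,p in enumerate([(0.50,-0.22,0.34),(0.56,-0.06,0.34)]):
    robot.move_ptp(np.array(p),F) if k==0 else robot.move_linear(np.array(p),velocity=.25)
    i=robot.camera_info("wrist"); im=robot.grab_frame("wrist")[:,:,::-1]
    cv2.imwrite(f"pics/w1_{k}.png",im); out.append(i)
pickle.dump(out,open("w1.pkl","wb")); print(robot.get_state()["time"])
```

```text
2.7167
```

View pics/w1_0.png

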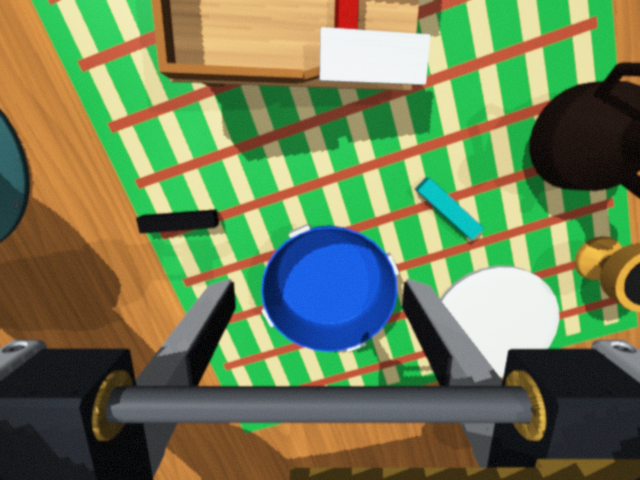

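View pics/w1_1.png

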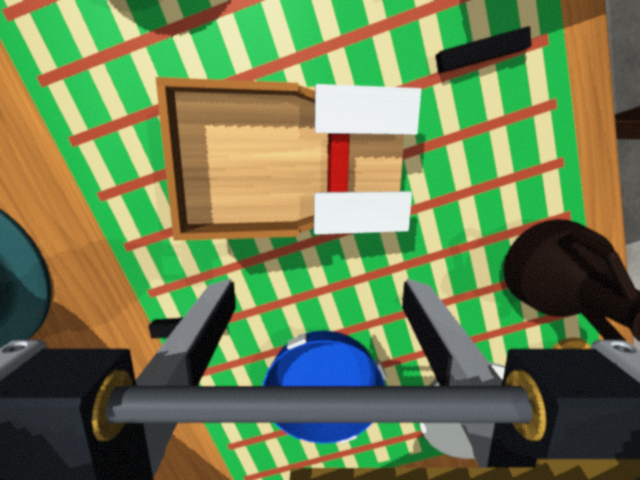

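Run:
```python
from rig import robot
from h import *
import pickle
W=pickle.load(open("w1.pkl","rb")); I={n:robot.camera_info(n) for n in("scene","side")}
s=lambda u,v:(160+u/3-.33,130+v/3-.33); d=lambda u,v:(230+u/4-.37,160+v/4-.37)
ims=[cv2.imread(f"pics/w1_{k}.png") for k in (0,1)]
def quads(im,roi):
    hsv=cv2.cvtColor(im,cv2.COLOR_BGR2HSV); m=cv2.inRange(hsv,(0,0,190),(180,45,255))
    z=np.zeros_like(m); x,y,w,h=roi; z[y:y+h,x:x+w]=m[y:y+h,x:x+w]
    out=[]
    for c in cv2.findContours(z,0,2)[0]:
        if cv2.contourArea(c)>1500:
            out.append(cv2.approxPolyDP(cv2.convexHull(c),6,True)[:,0])
    return out
q0=quads(ims[0],(300,0,150,110)); q1=quads(ims[1],(300,60,150,200))
print(q0,q1)
for q,i in [(q0,W[0]),(q1,W[1])]:
  for p in q: print(np.array([onplane(i,u,.09) for u in p]).round(3).tolist())
for k,im in enumerate(ims):
    hsv=cv2.cvtColor(im,cv2.COLOR_BGR2HSV)
    m=cv2.inRange(hsv,(0,180,90),(4,255,255))|cv2.inRange(hsv,(174,180,90),(180,255,255))
    for c in cv2.findContours(m,0,2)[0]:
        if cv2.contourArea(c)>300: print(k,"red",cv2.boundingRect(c),cv2.minAreaRect(c), hsv[cv2.boundingRect(c)[1]+10,cv2.boundingRect(c)[0]+8])
    m=cv2.inRange(hsv,(105,150,60),(125,255,255))
    c=max(cv2.findContours(m,0,2)[0],key=cv2.contourArea); print(k,"blue",cv2.fitEllipse(cv2.convexHull(c)))
    m=cv2.inRange(hsv,(105,150,190),(125,255,255))
    c=max(cv2.findContours(m,0,2)[0],key=cv2.contourArea); e=cv2.fitEllipse(cv2.convexHull(c)); print(k,"bluefloor",e, onplane(W[k],e[0],.004))
```

```text
[array([[320,  29],
       [429,  34],
       [425,  82],
       [321,  79]], dtype=int32)] [array([[411, 192],
       [407, 230],
       [314, 231],
       [315, 193]], dtype=int32), array([[315,  87],
       [419,  88],
       [416, 132],
       [316, 132]], dtype=int32)]
[[0.561, -0.039, 0.09], [0.667, -0.079, 0.09], [0.652, -0.123, 0.09], [0.547, -0.085, 0.09]]
[[0.67, -0.073, 0.09], [0.654, -0.117, 0.09], [0.546, -0.082, 0.09], [0.562, -0.039, 0.09]]
[[0.599, 0.07, 0.09], [0.705, 0.033, 0.09], [0.691, -0.01, 0.09], [0.585, 0.025, 0.09]]
0 red (335, 0, 23, 28) ((346.0, 13.5), (27.0, 22.0), 90.0) [  1 230 201]
0 blue ((329.0843200683594, 288.4857177734375), (124.00025177001953, 134.74607849121094), 88.80999755859375)
0 bluefloor ((333.1458435058594, 285.086181640625), (81.78276824951172, 99.21248626708984), 67.15947723388672) [ 0.47823868 -0.35416035  0.004     ]
1 red (328, 135, 21, 56) ((337.9571533203125, 162.49876403808594), (19.420642852783203, 55.54875564575195), 1.6365771293640137) [  1 225 195]
1 blue ((321.7235107421875, 389.03741455078125), (112.71693420410156, 118.4581527709961), 60.07616424560547)
1 bluefloor ((325.73248291015625, 380.2334289550781), (69.90190124511719, 92.18992614746094), 62.51413345336914) [ 0.47423024 -0.35620437  0.004     ]
```

Run:
```python
from rig import robot
from h import *
import pickle
W=pickle.load(open("w1.pkl","rb")); I={n:robot.camera_info(n) for n in("scene","side")}
s=lambda u,v:(I["scene"],(160+u/3-.33,130+v/3-.33)); d=lambda u,v:(I["side"],(230+u/4-.37,160+v/4-.37))
a=lambda u,v:(W[0],(u,v)); b=lambda u,v:(W[1],(u,v))
pts={"Aiu":[s(399,313),d(405,248),a(321,27.5),b(315,192.5)],"Aou":[s(365,279),d(492,218),a(320.5,81),b(314.5,233.5)],
"Aid":[s(242,405),d(302,173),a(430,34.5),b(411.5,191.5)],"Aod":[s(208,362),d(385,150),a(426.5,83),b(409,233)],
"Biu":[s(453,375),d(268,275),b(315.5,132)],"Bou":[s(492,418),d(178,305),b(315,85)],"Bid":[s(290,470),d(178,200),b(417,133)],"Bod":[s(324,518),d(88,225),b(420.5,88.5)],
"wallA":[s(557,170),d(665,310),b(177,240)],"wallB":[s(697,291),d(315,400),b(159,79)],
"bowlrim":[s(187,147),a(329,288.5)],
"stick":[b(338,162.5),s(381,376)]}
X={}
for k,v in pts.items():
    x,e=tri(v); X[k]=x; print(k,x.round(4),np.round(e,4))
U=np.mean([X[k] for k in("Aiu","Aou","Biu","Bou")],0);D=np.mean([X[k] for k in("Aid","Aod","Bid","Bod")],0)
print(U,D,np.degrees(np.arctan2((D-U)[1],(D-U)[0])),np.linalg.norm(D-U),np.degrees(np.arcsin((U-D)[2]/.12)))
w=X["wallB"]-X["wallA"];w2=X["Bou"]-X["Aou"];w3=X["Bod"]-X["Aod"]
for v in(w,w2,w3):print(np.degrees(np.arctan2(v[1],v[0]))-90,np.linalg.norm(v))
print(onplane(W[0],(329,288.5),.055))
print("stick top", onplane(W[1],(338,162.5),.075))
```

```text
Aiu [ 0.5612 -0.04    0.0904] [0.0028 0.0031 0.0018 0.002 ]
Aou [ 0.5461 -0.0862  0.0902] [0.0005 0.0008 0.0002 0.0006]
Aid [ 0.6733 -0.0777  0.0702] [0.001  0.0021 0.0012 0.001 ]
Aod [ 0.6582 -0.1249  0.0712] [0.0015 0.0008 0.0018 0.0025]
Biu [0.5844 0.0244 0.091 ] [0.0006 0.001  0.0011]
Bou [0.5984 0.0687 0.0894] [0.0015 0.0024 0.003 ]
Bid [ 0.6957 -0.0133  0.0706] [0.0016 0.0023 0.0013]
Bod [0.7115 0.0316 0.0695] [0.0003 0.0018 0.0016]
wallA [ 0.4014 -0.036   0.1239] [0.0014 0.0014 0.0008]
wallB [0.4555 0.1175 0.1273] [0.0021 0.0031 0.0023]
bowlrim [ 0.4776 -0.3369  0.0553] [0.0023 0.0023]
stick [ 0.6011 -0.0179  0.0777] [0.0036 0.0036]
[ 0.57254192 -0.00824883  0.09025058] [ 0.68468554 -0.04610326  0.07036608] -18.65226900403386 0.12001892170005407 9.538145293067016
-19.435632697703184 0.16278209219114712
-18.66965258074117 0.16347972183115597
-18.790810800559143 0.16536557370575455
[ 0.4761608  -0.33519389  0.055     ]
stick top [ 0.59884888 -0.01539954  0.075     ]
```

```bash
cat >> h.py <<'E'
YC=np.radians(-18.75); T10=np.radians(10); O=np.array([.5474,.0003,0])
EX=np.array([np.cos(YC)*np.cos(T10),np.sin(YC)*np.cos(T10),-np.sin(T10)]); EY=np.array([-np.sin(YC),np.cos(YC),0]); N=np.cross(EX,EY)
def C(s,y,h): return O+np.array([0,0,.06])+s*EX+y*EY+h*N
def coord(p): v=p-O-np.array([0,0,.06]); return np.array([v@EX,v@EY,v@N])
E
python3 - <<'E'
from rig import robot
from h import *
F=flip(frame(YC,np.radians(11.5),'y'))
robot.gripper_to(0.022)
robot.move_ptp(C(.092,0,.14),F)
c=robot.move_linear(C(.092,0,.026),velocity=.08,threshold=10)
st=robot.get_state(); print(c,coord(st["ee_pos"]),st["force"],st["time"],st["opening"])
i=robot.camera_info("wrist"); cv2.imwrite("pics/w2.png",robot.grab_frame("wrist")[:,:,::-1])
cv2.imwrite("pics/s2.png",robot.grab_frame("scene")[:,:,::-1])
E
```

```text
False [9.22052949e-02 9.48177026e-05 2.64766816e-02] [-0.01656023 -0.86021636  0.07166483] 6.7667 0.02220392864045983
```

View pics/w2.png

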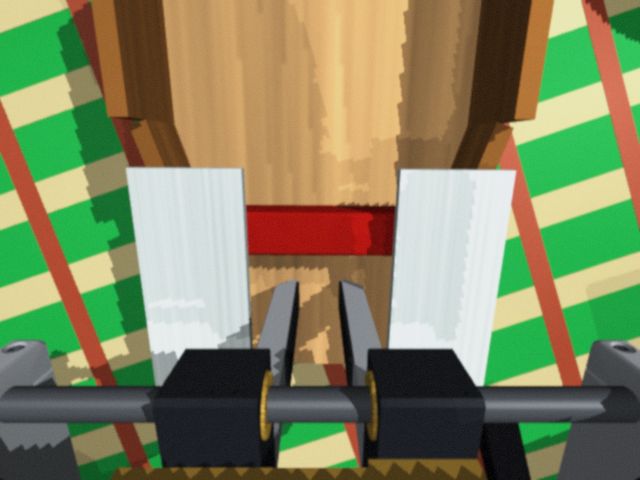

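View pics/s2.png

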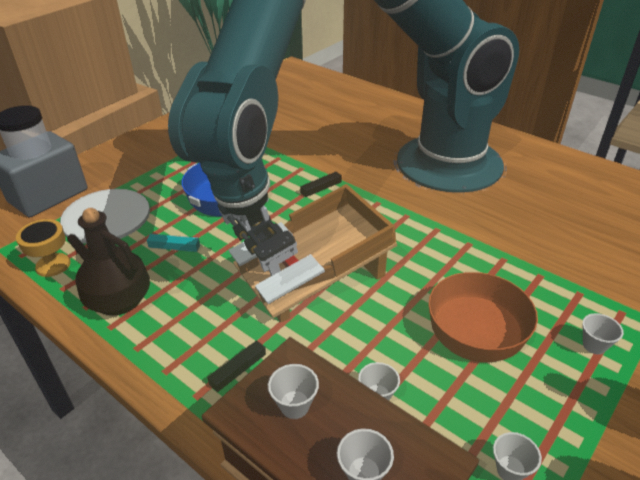

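The fingers (about 285–355, 290) sit centred in the slot just downhill of the red bar (247–395, 207–255), with the strips clear on both sides. I'll push.

Run:
```python
from rig import robot
from h import *
for k,s in enumerate([.06,.03,-.005,-.036]):
    c=robot.move_linear(C(s,0,.026),velocity=.05,threshold=50)
    st=robot.get_state(); print(c,coord(st["ee_pos"]).round(4),st["force"].round(2),st["time"])
    if k in(0,3): cv2.imwrite(f"pics/w3_{k}.png",robot.grab_frame("wrist")[:,:,::-1])
    if c: break
```

```text
False [ 0.0602 -0.0001  0.0261] [ 0.14 -0.74  0.37] 7.6583
False [ 0.0302 -0.0001  0.0261] [-0.06  0.25  0.51] 8.4583
False [-0.0048 -0.0001  0.0261] [-0.14  0.45  0.33] 9.3083
False [-0.0358 -0.0001  0.0261] [ 0.12  0.75 -0.13] 10.075
```

View pics/w3_3.png

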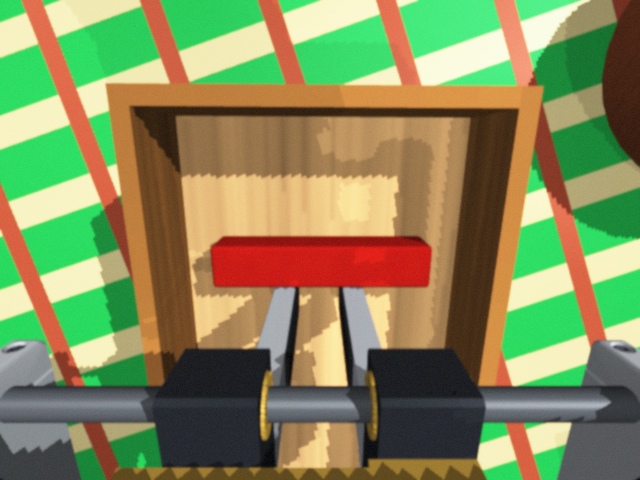

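The red bar now lies square in the wide part (212–431, 237–287), clear of the strips. Next I'll back off, rise, and measure it from two wrist places.

Run:
```python
from rig import robot
from h import *
import pickle
robot.move_linear(C(-.020,0,.028),velocity=.1)
robot.move_linear(C(-.020,0,.16),velocity=.2)
out=[]
F=frame(YC,T10,'x')
robot.move_ptp(C(-.05,-.03,.17),F)
for k,y in enumerate((-.03,-.10)):
    if k: robot.move_linear(C(-.05,y,.17),velocity=.2)
    i=robot.camera_info("wrist"); im=robot.grab_frame("wrist")[:,:,::-1].copy(); out.append(i)
    cv2.imwrite(f"pics/w4_{k}.png",im)
    hsv=cv2.cvtColor(im,cv2.COLOR_BGR2HSV)
    m=cv2.inRange(hsv,(0,180,150),(4,255,255))|cv2.inRange(hsv,(174,180,150),(180,255,255))
    c=max(cv2.findContours(m,0,2)[0],key=cv2.contourArea); print(k,cv2.contourArea(c),cv2.minAreaRect(c),cv2.approxPolyDP(c,5,True)[:,0].tolist())
pickle.dump(out,open("w4.pkl","wb"));print(robot.get_state()["time"])
```

```text
0 2611.5 ((309.0, 196.5), (121.0, 24.0), 90.0) [[298, 136], [299, 252], [320, 257], [321, 137]]
1 3252.0 ((307.5, 111.5), (139.0, 25.0), 90.0) [[297, 42], [298, 180], [319, 181], [320, 43]]
13.15
```

View pics/w4_0.png

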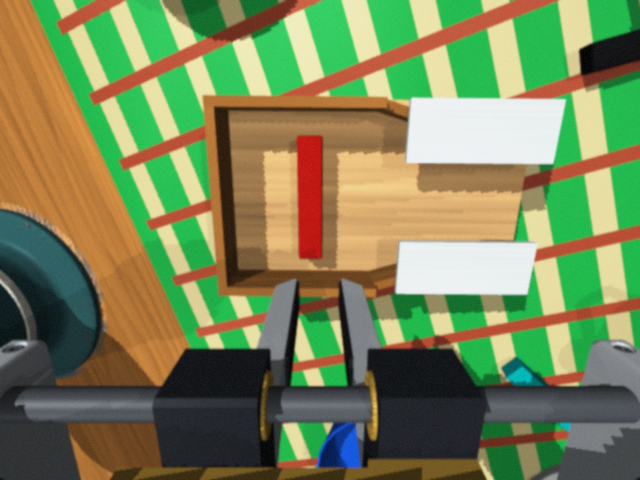

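View pics/w4_1.png

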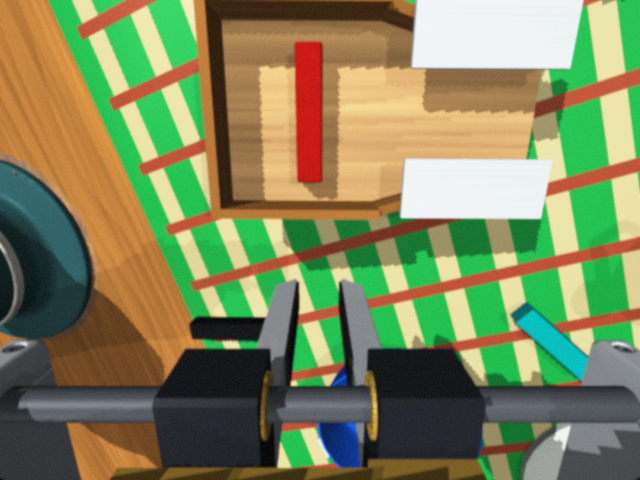

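Both views show the red bar lying straight: (298–322, 136–258) and (296–322, 42–182).

Run:
```python
from h import *
import pickle
W=pickle.load(open("w4.pkl","rb"))
a=[(298,136),(321,136),(322,258),(299,258)];b=[(296,42),(321,42),(322,182),(298,182)]
X=[]
for p,q in zip(a,b):
    x,e=tri([(W[0],p),(W[1],q)]);X.append(x);print(x.round(4),np.round(e,4),coord(x).round(4))
m=np.mean(X,0);print(m,coord(m))
```

```text
[0.5058 0.0737 0.0943] [0. 0.] [-0.068   0.0561  0.0229]
[0.5238 0.0676 0.0908] [0.0001 0.0001] [-0.0486  0.0561  0.0227]
[ 0.4898 -0.0359  0.0891] [0. 0.] [-0.0473 -0.0528  0.0212]
[ 0.47   -0.0291  0.093 ] [0.0002 0.0002] [-0.0685 -0.0527  0.0214]
[0.49736042 0.01906499 0.09179359] [-0.05812519  0.00168444  0.02203502]
```

Run:
```python
from rig import robot
from h import *
robot.gripper_to(.055)
s,y=-.057,.0015
robot.move_linear(C(s,y,.15),velocity=.2)
c=robot.move_linear(C(s,y,.023),velocity=.08,threshold=8)
st=robot.get_state(); print(c,coord(st["ee_pos"]).round(4),st["force"].round(2))
if not c:
    robot.gripper_to(0.0)
    st=robot.get_state(); print(st["opening"],st["force"].round(2))
    robot.move_linear(st["ee_pos"]+[0,0,.15],velocity=.1)
    st=robot.get_state(); print(st["opening"],st["ee_pos"],st["time"])
    cv2.imwrite("pics/w5.png",robot.grab_frame("wrist")[:,:,::-1]); cv2.imwrite("pics/s5.png",robot.grab_frame("side")[:,:,::-1])
```

```text
False [-0.0568  0.0016  0.0234] [-0.02  0.17  0.46]
0.021705355362310913 [-0.52  0.    0.57]
0.021947186840910144 [0.49827916 0.01849859 0.24208943] 18.5
```

View pics/w5.png

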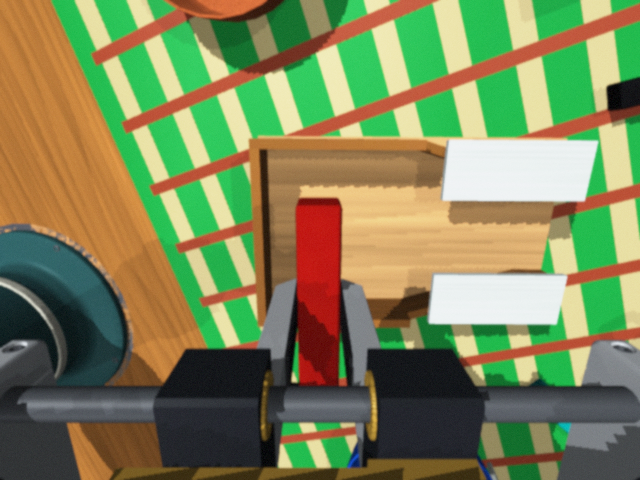

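View pics/s5.png

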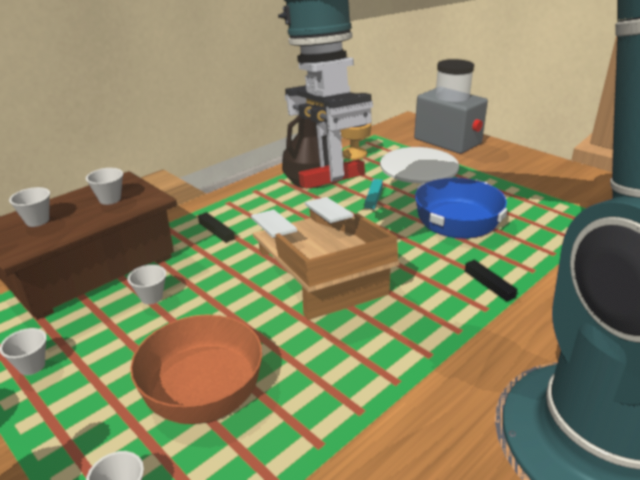

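The bar is held between the fingers (298–342, 200–380) and level, well above the chute. On to the bowl.

Run:
```python
from rig import robot
from h import *
F=frame(YC,0,'x'); B=np.array([.477,-.336,0])
robot.move_linear(B+[0,0,.22],velocity=.2,frame=F)
robot.move_linear(B+[0,0,.06],velocity=.12)
robot.pause(.2)
c=robot.move_linear(B+[0,0,.025],velocity=.03,threshold=4)
st=robot.get_state(); print(c,st["ee_pos"].round(4),st["force"].round(2),st["opening"],st["time"])
cv2.imwrite("pics/w6.png",robot.grab_frame("wrist")[:,:,::-1]); cv2.imwrite("pics/s6.png",robot.grab_frame("scene")[:,:,::-1])
```

```text
True [ 0.4769 -0.3359  0.0268] [-0.55  0.46  7.49] 0.022056300514711656 23.2333
```

View pics/w6.png

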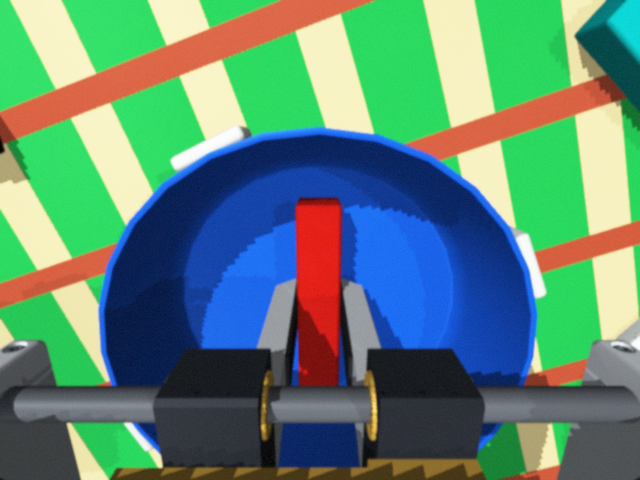

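View pics/s6.png

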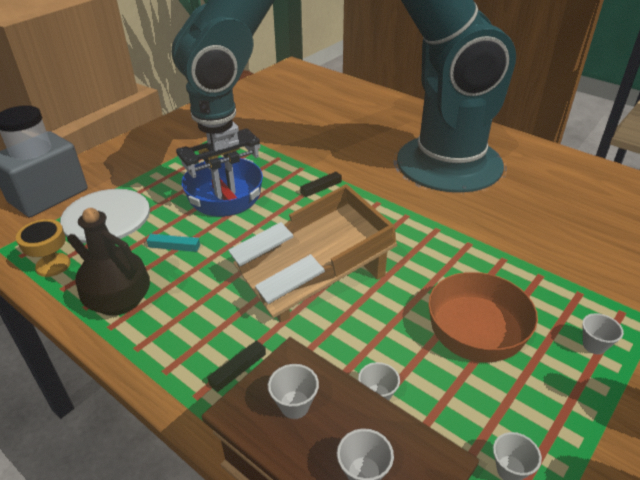

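The bar stands over the bowl floor, and the bowl rim (103–535 columns) is roughly centred on it; contact was felt at a TCP height of 0.027 m. I'll release, rise, and check.

Run:
```python
from rig import robot
from h import *
import pickle
robot.gripper_to(.05)
p=robot.get_state()["ee_pos"]
robot.move_linear(p+[0,0,.18],velocity=.12)
F=frame(YC,0,'x')
out=[]
for k,dy in enumerate((-.05,-.11)):
    robot.move_linear(p+np.array([0,0,.2])+dy*EY,velocity=.2)
    i=robot.camera_info("wrist"); im=robot.grab_frame("wrist")[:,:,::-1].copy();out.append(i)
    cv2.imwrite(f"pics/w7_{k}.png",im)
    hsv=cv2.cvtColor(im,cv2.COLOR_BGR2HSV)
    m=cv2.inRange(hsv,(0,180,150),(4,255,255))|cv2.inRange(hsv,(174,180,150),(180,255,255))
    c=max(cv2.findContours(m,0,2)[0],key=cv2.contourArea); print(k,cv2.minAreaRect(c))
    m=cv2.inRange(hsv,(105,150,40),(125,255,255))
    c=max(cv2.findContours(m,0,2)[0],key=cv2.contourArea); e=cv2.fitEllipse(cv2.convexHull(c)); print("rim",e,onplane(i,e[0],.055))
pickle.dump(out,open("w7.pkl","wb"))
cv2.imwrite("pics/s7.png",robot.grab_frame("scene")[:,:,::-1]); print(robot.get_state()["time"],robot.get_state()["force"])
```

```text
0 ((319.0, 170.0), (108.0, 20.0), 90.0)
rim ((318.99700927734375, 173.7641143798828), (199.69190979003906, 201.7964630126953), 169.38514709472656) [ 0.47659439 -0.3335564   0.055     ]
1 ((319.5, 107.5), (119.0, 21.0), 90.0)
rim ((319.0893249511719, 106.0194320678711), (210.67340087890625, 224.83892822265625), 179.2673797607422) [ 0.47661013 -0.33348474  0.055     ]
26.6333 [ 0.30981398 -0.41685321 -0.49024375]
```

View pics/w7_0.png

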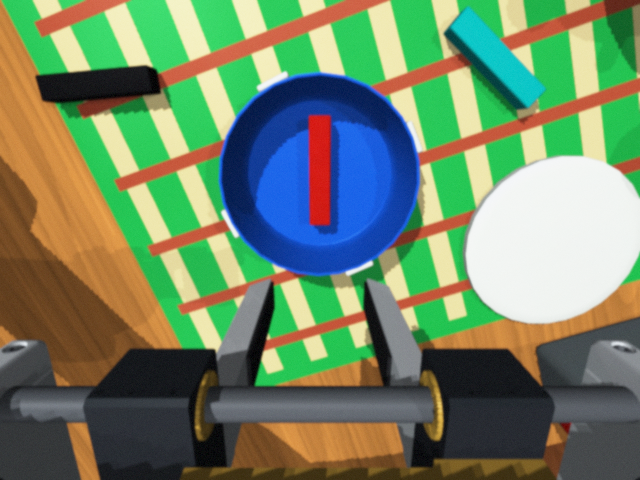

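View pics/w7_1.png

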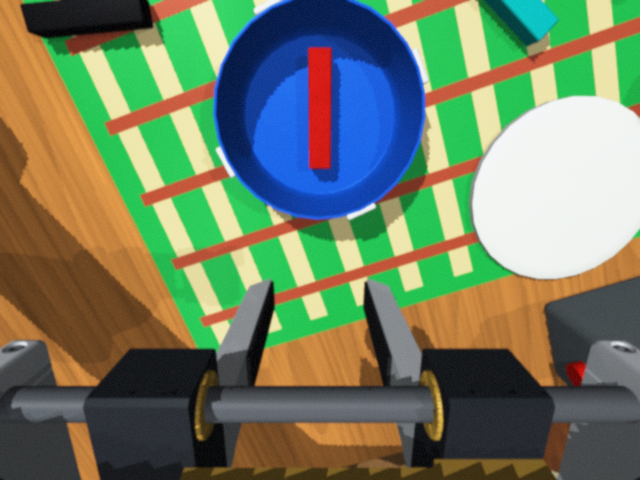

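View pics/s7.png

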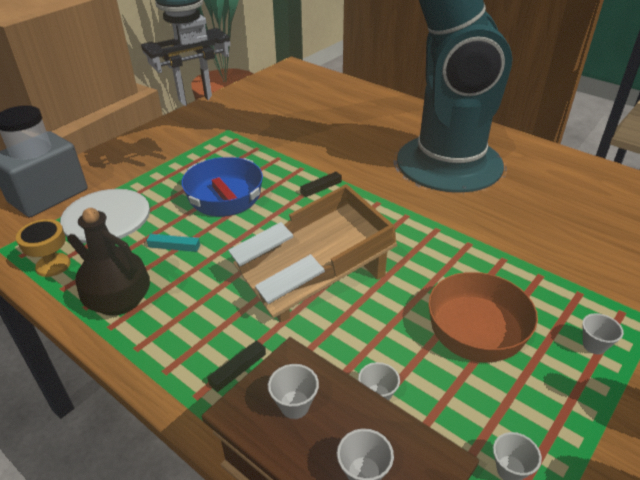

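The bar lies flat and nearly central in the blue bowl (centre 319,170; rim centre 319,174). Neither bowl has moved in the scene view, and the gripper is clear.

Run:
```python
from rig import robot
from h import *
import pickle
W=pickle.load(open("w7.pkl","rb"))
x,e=tri([(W[0],(319.5,170.5)),(W[1],(319.5,107.5))]);print("stick top centre",x.round(4),np.round(e,4))
robot.pause(.3)
robot.sign_off()
```

```text
stick top centre [ 0.4772 -0.333   0.0301] [0.0001 0.0001]
the job is handed in; nothing more can be done
```

The red stick is out of the chute and lying flat in the blue bowl. I handed the job in at about 27 s of the 58 s allowed; no verdict was reported.

**What I did:** I located the chute, stick and bowl from the scene, side and wrist cameras. I lowered the slightly opened fingers into the slot behind the stick and pushed it about 110 mm up the chute into the wide part; it stayed square. I then measured it again from two wrist views, gripped it across its width (22 mm), lifted it out and set it down in the bowl until contact was felt.

**Last checks:**
- **Stick:** its top centre is at (0.477, -0.333, 0.030), which fits a 24 mm bar lying flat on the bowl's 4 mm floor. It is about 1 mm from the bowl's centre.
- **Bowls:** the blue bowl's centre was within about 3 mm of its first measured place. The clay bowl looks unmoved in the scene view; I compared it only by eye.
- **Gripper:** it is open and clear of everything.

**Disagreement:** the chute's heights measured 2–4 mm lower than the text states. The finger heights I chose left room for that, and it caused no trouble.

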